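# Lock the stake plate onto its keyhole base

### The job

Mount the loose stake plate on the bench base: set it down so that both keyholes drop over the two headed screws and the plate lies flush on the base with the spring pin pushed down under it, then slide it along until it is fully home and the spring pin snaps up behind its rear edge. Let go of it and leave the other things on the bench where they are. The screws may be clamped anywhere along the base's channel, so find them by feel or by eye.

Things in the scene. Friction and masses are not known exactly. Their poses are not given: they have to be found in the camera images.
- stake_plate: Loose bright steel plate, 84 (x) x 120 (y) x 6 mm, with a stake (upright bar) on its middle, 0.3 to 0.6 kg in all. Origin: centre of the underside; z up, x to the nose edge. Two through keyholes side by side at y = +35 and -35 mm: round entry hole 23 mm in diameter centred at x = +10 mm, from it a slot 13 mm wide runs towards -x to a round end at x = -14.5 mm.
- stake_top (a point): Centre of the top of the stake, 48 mm above the plate's origin. The stake is the handle: 14 mm thick in the plate's x, 40 mm wide in y, with a 22 x 46 mm flange round its foot up to 9 mm above the plate's origin. Grip it across the 14 mm (fingers closing along the plate's x), fingertips some 10 to 30 mm above the plate's top face.
- plate_nose (a point): Middle of the plate's nose edge, at x = +42 mm, y = 0, z = 0 in the plate's frame. The nose must point to the base's +x. The rear edge is at x = -42 mm.
- base: Fixed dark steel base, 150 (x) x 130 (y) mm; origin: centre of its underside. Its two side rails (along x) have tops 26 mm above the origin; the plate lies on these. In the channel between them a bright slide (100 x 90 mm, top at 25 mm) is clamped fast, its centre anywhere from -10 to +10 mm along the base's x (y = 0), not reported. It carries two screws and the lock pin.
- screw_height (a point): Point on the base's z axis, 40 mm up: height of the tops of the two screw heads (not their place along x). Screws stand on the slide's cross centre line, at y = +35 and -35 mm; necks 9 mm in diameter, heads 18 mm, from 35 to 40 mm up, bevelled on top. Off the holes the plate stops with its underside at 40 mm; with the holes over the heads it goes down to 26 mm.
- lock_pin (a joint): Spring pin, 8 mm thick, in the slide, 38.5 mm to the -x side of the screws at y = 0. 0: up, 5 mm above the rails; grows to 0.006 m as it is pressed. Spring 2 N (up) to 4 N (down). The lowered plate presses it; slid about 20 mm to the base's +x, to the stop of the screw necks, the plate clears it and it snaps up behind the rear edge (last 2.5 mm or so).
- steel_block: Bystander: plain flat grey steel bench block, 75 x 115 x 17 mm, no holes, origin under its centre. Leave it alone.
- wax_block: Bystander: lump of yellow-brown saw wax, 32 x 46 x 21 mm, origin under its centre. Leave it alone.
- brass_piece: Bystander: sawn brass blank with holes, 38 x 70 x 7 mm, origin under its centre. Leave it alone.
- wood_punch: Bystander: round wooden punch, 18 mm thick, 102 mm long, origin under its centre. Leave it alone.
- tongs: Bystander: copper tongs, 29 x 209 x 12 mm, origin under the centre. Leave them alone.

How it is judged:
By the outcome, as a careful person would: the job done as asked, in the order asked, and still so for the second after the job is handed in, with the robot touching nothing.
It also fails if it takes over 58 s, if anything falls off the work surface, if the arm or the gripper's body presses on something with over 40 N, if the wrist force passes 120 N, or if a joint passes its speed limit or range.

### The arm

A 7-joint arm with a two-finger parallel gripper is mounted at the origin on a cart in front of the work surface, level with it; the furniture and walls round the work are solid. World frame = base frame: x ahead of the robot, y to its left, z up, the work surface at z = 0. Lengths are in mm, angles in rad, forces in N, time in s.
With the tool pointing down it reaches from about 400 to 750 mm from the base axis. Payload 19.5 kg.
Tool frame: the origin (TCP) lies at the very end of the fingers, on their centre line; the grasp point (between the pads) lies 19 mm behind it; z points along the fingers, y is the line along which they close (so a half turn about z gives the same grasp; the last joint's range is limited). The gripper opens to 85 mm and grips with 20 to 120 N. Pads are 22 mm wide; open, the fingers measure 114 mm over their backs; the gripper's body (76 mm by 85 mm) begins 54 mm behind the grasp point. The pads swing forward as they close: fully open they stand 13 mm farther back than shut.
Start: joints at [1.125, 0.707, -0.028, 1.485, 0.022, 0.951, -0.075], TCP at [225.917, -528.731, 231.268] pointing down, gripper open.
Joint ranges: [-2.71, 2.71], [-0.32, 2.16], [-1.57, 1.52], [0, 2.45], [-1.46, 4.6], [0, 2.02], [-2.83, 2.83]. Speed limits (rad/s): [1.89, 1.89, 2.57, 2.57, 3.01, 3.01, 3.01].

### API

Orientations are given as a unit quaternion [w, x, y, z].
In Python, from rig import * gives the robot as it stands.
- The arm moves only by the tool carry_out, never from a script. Its argument "series" is a list of rows, each an object of numbers: "tx", "ty", "tz": the shift along the tool's x, y, z in mm; "turn": the turn about the tool's z in degrees; "hand": the opening, from 0 (shut) to 1 (fully open). In form: [{"tx": .., "ty": .., "tz": .., "turn": .., "hand": ..}, ...]. A call has exactly 5 rows; each row is the pose to reach, as a shift and turn from the pose commanded when the call began, along the tool's axes at that moment; what a row does not reach only later rows make up. A row lasts 1/8 s, in which the tool goes at most 62.5 mm and 10.7 degrees, less where a joint would pass 70% of its speed; a pose out of reach is approached as far as the arm can. A call with a gripper value outside its range is refused whole. The fingers move at their own pace and stop on an object; the grip force is fixed at half the most. Time passes only in rows, so rows that repeat a pose let the fingers close, or fill a call up. It gives the time, the measured TCP pose, the force, the opening and the grip force at its end, in the units of the state.
- get_obs(): the state, without advancing time (a new reading comes with each control period).
- snapshot(name): name is "side" or "top" or "wrist"; returns a dict with "frame" (400x640x3 uint8, blue, green, red), "vfov" (degrees; the focal length in pixels is half the picture's height over the tangent of half this angle, whatever the lens; pixels are square), "cx", "cy" (the principal point, pixels), "cam_to_world" (4x4, takes a point from camera to world coordinates); the wrist camera has in their place "hand_eye" (4x4, takes a point from camera to tool coordinates, whose origin is the TCP and whose axes are the flange's). Camera axes: x right, y up, looking along -z (the intrinsics and any distortion apply to the point x, -y, -z); pixel columns grow to the right and rows downward; lengths in mm; the calibration is good to about 2 mm. A picture is of the moment at which its call begins: read the wrist's pose just before it. There is no depth.
- job_done(): hands the job in; it is judged then, once.
Trained networks look in a picture, given as the dict that the camera call returned (one of the last four; its "shot" number tells which), for a name from the list of things; names that differ only in an ending like _2 or _b are one class to them, and where a whole thing is asked for, a point or a joint stands for the part that bears it (a point fixed in the world has none). Each returns a list of dicts, best first, with "conf" (0 to 1); they miss things now and then, are a little off and sometimes report something else, mostly with a low value. They report only what shows in the picture. A call takes as long as a camera call.
- trace(picture, target): "region" (400x640 bool, what is visible of it).
- place_of(picture, target): "centre" ([x, y, z] in mm, in the coordinates of the camera as it stood for that picture, good to about 4 mm: a listed point, or the origin of a listed thing).
The state is a dict: "t": time; "qpos": joint angles; "joint_vel": joint speeds; "joint_efforts": joint torques, N m; "tool_pos": TCP position; "tcp_rot": TCP orientation; "wrist_force": force on the tool from outside, world axes, zero at the start; "ft_torque": the same for the moment, N m; "grip_width": finger opening in mm; "grip_force": force on a finger pad.
Only numpy, scipy, OpenCV 4.12 (cv2) and the standard library are available. Lean on these libraries where they do the work, as an engineer would, in place of code of your own. Each camera call takes 0.05 s, during which the arm holds its last target. There are 200 camera calls.

## Working session

There is one attempt and no reset: what is moved stays moved. The work goes in short steps, Python scripts to look and compute and a tool call to move; the robot and the scene stay as the last step left them, time stands still between calls to the robot, and variables do not carry over. Pictures are saved under pics/ and viewed, at most 10 in all, crops included, and the job is handed in when it is done.

Besides the shell and the picture viewer there is one more tool, called after "Call:" by a JSON object that holds its "api" and its "payload", one argument or row to a line. carry_out: Moves the arm, as the interface text tells. Its arguments: {"type":"object","properties":{"series":{"type":"array"}},"required":["series"]}

```bash
mkdir -p pics
cat > h.py <<'E'
from rig import *
import numpy as np, cv2
from scipy.spatial.transform import Rotation as R
def T_tool(o):
    q=o["tcp_rot"]; T=np.eye(4); T[:3,:3]=R.from_quat([q[1],q[2],q[3],q[0]]).as_matrix(); T[:3,3]=o["tool_pos"]; return T
def shot(n):
    o=get_obs(); s=snapshot(n)
    s["_T"]=np.array(s["cam_to_world"]) if "cam_to_world" in s else T_tool(o)@np.array(s["hand_eye"])
    return s
def w(s,p): return (s["_T"]@np.append(p,1))[:3]
def pix(s,P):
    c=np.linalg.inv(s["_T"])@np.append(P,1); f=200/np.tan(np.radians(s["vfov"]/2))
    return np.array([s["cx"]+f*c[0]/-c[2], s["cy"]+f*c[1]/c[2]])
def onz(s,u,v,z):
    f=200/np.tan(np.radians(s["vfov"]/2)); d=s["_T"][:3,:3]@np.array([(u-s["cx"])/f,-(v-s["cy"])/f,-1]); o=s["_T"][:3,3]
    return o+d*(z-o[2])/d[2]
E
python3 - <<'E'
from h import *
np.set_printoptions(precision=1,suppress=True)
o=get_obs(); print(o["t"],o["tool_pos"],o["tcp_rot"]); print(T_tool(o)[:3,:3])
for n in ["top","side"]:
    s=shot(n); cv2.imwrite(f"pics/{n}.png",s["frame"]); print(n,[k for k in s],s["vfov"],s["cx"],s["cy"],s["_T"])
    for k in ["stake_plate","stake_top","plate_nose","base","screw_height","lock_pin","steel_block"]:
        print(k,[(round(d["conf"],2),w(s,d["centre"])) for d in place_of(s,k)[:3]])
E
```

```text
0.0 [ 225.8 -528.5  230.8] [-0.   1.   0.2 -0. ]
[[ 0.9  0.4 -0. ]
 [ 0.4 -0.9  0. ]
 [-0.  -0.  -1. ]]
top ['frame', 'vfov', 'cx', 'cy', 'cam_to_world', 'shot', '_T'] 52.685974695194204 317.899780466273 201.01198428081838 [[   0.     1.    -0.2  230.3]
 [  -1.     0.     0.   -11.5]
 [   0.     0.2    1.  1290. ]
 [   0.     0.     0.     1. ]]
stake_plate [(0.83, array([ 483.9, -426.6,   -1. ])), (0.4, array([ 486.1, -421.8,   48.4]))]
stake_top [(0.87, array([ 483.3, -424.3,   47. ]))]
plate_nose [(0.74, array([ 523.1, -419.4,   -2.4]))]
base [(0.81, array([492.4,  58.9,   5.7]))]
screw_height [(0.96, array([490.7,  61.6,  40.2])), (0.46, array([ 367.9, -377.7,    0.8])), (0.45, array([ 524. , -413.8,   -1.3]))]Traceback (most recent call last):
  File "<stdin>", line 7, in <module>
ValueError: it knows: base, brass_piece, plate_nose, screw_height, stake_plate, stake_top, steel_block, tongs, wax_block, wood_punch
```

Run:
```python
from h import *
np.set_printoptions(precision=1,suppress=True)
o=get_obs();print(o["tcp_rot"]*1000 if hasattr(o["tcp_rot"],"shape") else o["tcp_rot"])
for n in ["side"]:
    s=shot(n); cv2.imwrite(f"pics/{n}.png",s["frame"]); print(n,s["vfov"],s["_T"])
    for k in ["stake_plate","stake_top","plate_nose","base","screw_height"]:
        print(k,[(round(d["conf"],2),w(s,d["centre"])) for d in place_of(s,k)[:3]])
```

```text
[ -0.2 979.7 200.5  -0.1]
side 51.82178571006342 [[  -0.8    0.3   -0.4 -174.2]
 [  -0.6   -0.5    0.7  959.9]
 [   0.     0.8    0.6  931.3]
 [   0.     0.     0.     1. ]]
stake_plate [(0.73, array([490.7,  63.3,  42.1])), (0.73, array([345.2, 365.9,  -2.6]))]
stake_top [(0.66, array([ 486.6, -423.7,   52.8])), (0.24, array([ 609. , -160. ,    1.6]))]
plate_nose [(0.89, array([ 523.3, -418.3,    1.3]))]
base [(0.74, array([492.5,  58.7,   3.4]))]
screw_height [(0.8, array([488.2,  58.9,  39.5])), (0.34, array([ 484.6, -425.3,   52.3]))]
```

View pics/top.png

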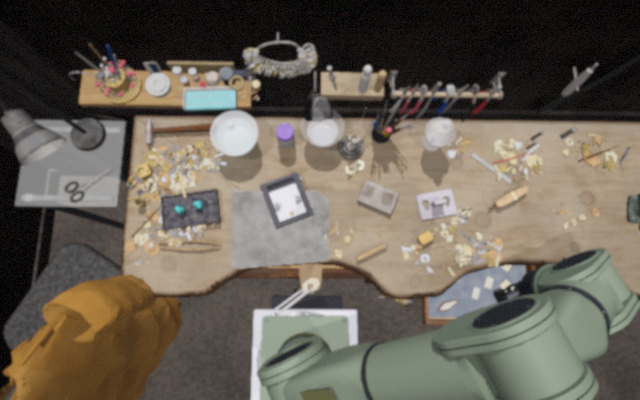

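View pics/side.png

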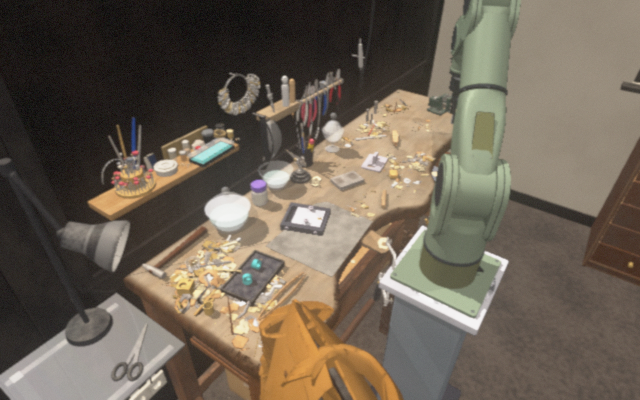

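The top view shows the plate with its stake at about (437,204) and the base with its two screws at about (287,201). The side view agrees. I'll move over the plate.

Call:
{"api": "carry_out", "payload": {
  "series": [
    {"tx": 50,"ty": 0,"tz": 0,"turn": -10,"hand": 1},
    {"tx": 100,"ty": 2,"tz": 0,"turn": -20,"hand": 1},
    {"tx": 150,"ty": 3,"tz": 0,"turn": -30,"hand": 1},
    {"tx": 200,"ty": 4,"tz": 0,"turn": -40,"hand": 1},
    {"tx": 240,"ty": 5,"tz": 0,"turn": -50,"hand": 1}
  ]
}}

```text
t: 1.23
tool_pos: [450.4, -437.9, 231.3]
tcp_rot: [-0.0, 0.801, 0.598, 0.0]
wrist_force: [0.1, 0.4, 0.2]
grip_width: 85.3
grip_force: 0.0
```

Call:
{"api": "carry_out", "payload": {
  "series": [
    {"tx": 0,"ty": 0,"tz": 0,"turn": -10,"hand": 1},
    {"tx": 0,"ty": 0,"tz": 0,"turn": -20,"hand": 1},
    {"tx": 0,"ty": 0,"tz": 0,"turn": -25,"hand": 1},
    {"tx": 0,"ty": 0,"tz": 0,"turn": -25,"hand": 1},
    {"tx": 0,"ty": 0,"tz": 0,"turn": -25,"hand": 1}
  ]
}}

```text
t: 1.85
tool_pos: [448.6, -439.0, 231.3]
tcp_rot: [-0.0, 0.656, 0.755, 0.0]
wrist_force: [0.6, 0.0, 0.4]
grip_width: 85.3
grip_force: 0.0
```

```bash
cat >> h.py <<'E'
np.set_printoptions(precision=1,suppress=True)
def yaw(T,i): return np.degrees(np.arctan2(T[1,i],T[0,i]))
def go(P,yawy,tz=None):
    "print shift in tool axes to bring TCP to P, and turn so tool y points along yawy (deg)"
    o=get_obs();T=T_tool(o); d=T[:3,:3].T@(np.array(P)-T[:3,3]); t=-(yawy-yaw(T,1)); print("t",o["t"],"shift",d,"turn",round((t+180)%360-180,2),"tcp",T[:3,3],"yawx,y",yaw(T,0),yaw(T,1),"q",np.round(o["qpos"],2),"F",o["wrist_force"],"g",o["grip_width"])
E
python3 - <<'E'
from h import *
s=shot("wrist"); cv2.imwrite("pics/w1.png",s["frame"]); print(s["hand_eye"],s["vfov"],s["cx"],s["cy"])
for k in ["stake_plate","stake_top","plate_nose"]:
    print(k,[(round(d["conf"],2),w(s,d["centre"])) for d in place_of(s,k)[:3]])
go([484,-424,150],8.5)
E
```

```text
[[  -0.     0.9    0.3   82.8]
 [   1.     0.     0.    -0.1]
 [  -0.     0.3   -0.9 -142.8]
 [   0.     0.     0.     1. ]] 66.4658748224644 323.36152576296 200.44463976791124
stake_plate [(0.52, array([ 483.4, -423.2,   49.1]))]
stake_top [(0.78, array([ 486.1, -424.9,   49.8]))]
plate_nose [(0.91, array([ 522.2, -414.5,    2.4]))]
t 2.05 shift [ 9.9 37.2 81.3] turn -0.41 tcp [ 448.6 -439.   231.3] yawx,y 98.09313542399717 8.093135596583867 q [ 0.9  0.8 -0.4  1.3  0.3  1.1  0.6] F [ 0.3  0.1 -0.2] g 85.20651328626136
```

View pics/w1.png

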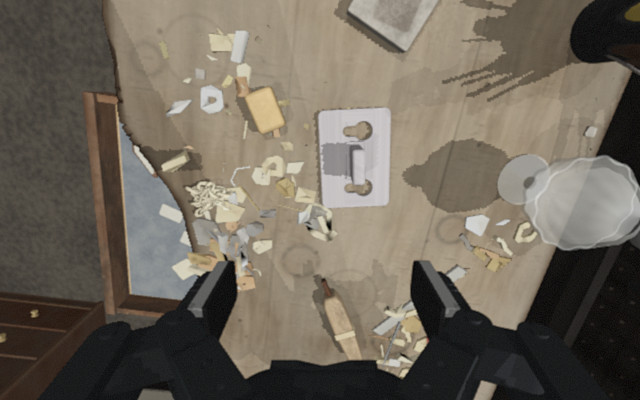

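The wrist view shows the plate at about (354,158), with entry holes toward image right (nose toward world +x) and the stake at (357,168). I'll refine its pose from the outline.

```bash
cat >> h.py <<'E'
def rect(s,k,z):
    m=trace(s,k)[0]["region"].astype(np.uint8)
    c=max(cv2.findContours(m,0,1)[0],key=cv2.contourArea)[:,0]
    P=np.array([onz(s,u,v,z)[:2] for u,v in c],np.float32)
    return cv2.minAreaRect(P)
E
python3 - <<'E'
from h import *
for n in ["wrist","top"]:
    s=shot(n)
    try: print(n,"plate",rect(s,"stake_plate",6))
    except Exception as e: print(e)
    g=cv2.cvtColor(s["frame"],6)
    if n=="top":
        print("base",rect(s,"base",26))
    else:
        m=(g>0).astype(np.uint8)
        # bright plate by threshold around known place
        u,v=pix(s,[485,-424,6]).astype(int); hsv=cv2.cvtColor(s["frame"],cv2.COLOR_BGR2HSV)
        print(u,v)
E
```

```text
wrist plate ((485.15716552734375, -424.9871520996094), (84.1417465209961, 119.93557739257812), 9.801980972290039)
354 159
top plate ((480.4590148925781, -423.3855895996094), (88.1324462890625, 122.42340087890625), 11.90489673614502)
base ((487.0610046386719, 62.5491943359375), (154.83082580566406, 139.00933837890625), 21.640295028686523)
```

Run:
```python
from h import *
go([485.2,-425,20],9.8)
```

```text
t 2.3 shift [  8.7  38.2 211.3] turn -1.68 tcp [ 448.6 -439.   231.3] yawx,y 98.12495548270584 8.12495554896955 q [ 0.9  0.8 -0.4  1.3  0.3  1.1  0.6] F [0.8 0.4 0.1] g 85.49177756107304
```

Call:
{"api": "carry_out", "payload": {
  "series": [
    {"tx": 8.7,"ty": 38.2,"tz": 40,"turn": -1.7,"hand": 1},
    {"tx": 8.7,"ty": 38.2,"tz": 85,"turn": -1.7,"hand": 1},
    {"tx": 8.7,"ty": 38.2,"tz": 120,"turn": -1.7,"hand": 1},
    {"tx": 8.7,"ty": 38.2,"tz": 120,"turn": -1.7,"hand": 1},
    {"tx": 8.7,"ty": 38.2,"tz": 120,"turn": -1.7,"hand": 1}
  ]
}}

```text
t: 2.92
tool_pos: [485.7, -425.4, 112.8]
tcp_rot: [0.001, 0.644, 0.765, 0.0]
wrist_force: [-0.1, -0.1, 0.2]
grip_width: 85.2
grip_force: 0.0
```

Run:
```python
from h import *
s=shot("wrist"); cv2.imwrite("pics/w2.png",s["frame"])
try: print("plate",rect(s,"stake_plate",6))
except Exception as e: print(e)
print([(round(d["conf"],2),w(s,d["centre"])) for d in place_of(s,"stake_top")[:3]])
go([485.2,-425,20],9.8)
```

```text
plate ((484.4636535644531, -424.3313293457031), (85.71987915039062, 120.90448760986328), 10.131904602050781)
[(0.9, array([ 484.9, -421.4,   49.9]))]
t 3.075 shift [ 0.6 -0.4 92.8] turn 0.02 tcp [ 485.6 -425.4  112.8] yawx,y 99.82160182060467 9.8217160512649 q [ 0.8  1.  -0.3  1.3  0.3  0.9  0.6] F [-0.5 -0.3 -0.3] g 85.57788545942385
```

Call:
{"api": "carry_out", "payload": {
  "series": [
    {"tx": 0.6,"ty": -0.8,"tz": 40,"turn": 0,"hand": 1},
    {"tx": 0.6,"ty": -0.8,"tz": 70,"turn": 0,"hand": 1},
    {"tx": 0.6,"ty": -0.8,"tz": 93,"turn": 0,"hand": 1},
    {"tx": 0.6,"ty": -0.8,"tz": 93,"turn": 0,"hand": 1},
    {"tx": 0.6,"ty": -0.8,"tz": 93,"turn": 0,"hand": 0}
  ]
}}

```text
t: 3.7
tool_pos: [484.8, -425.0, 19.8]
tcp_rot: [0.001, 0.644, 0.765, 0.0]
wrist_force: [0.9, 0.7, 0.9]
grip_width: 69.8
grip_force: 0.0
```

Call:
{"api": "carry_out", "payload": {
  "series": [
    {"tx": 0,"ty": 0,"tz": 0,"turn": 0,"hand": 0},
    {"tx": 0,"ty": 0,"tz": 0,"turn": 0,"hand": 0},
    {"tx": 0,"ty": 0,"tz": 0,"turn": 0,"hand": 0},
    {"tx": 0,"ty": 0,"tz": 0,"turn": 0,"hand": 0},
    {"tx": 0,"ty": 0,"tz": 0,"turn": 0,"hand": 0}
  ]
}}

```text
t: 4.32
tool_pos: [484.5, -424.7, 18.8]
tcp_rot: [0.0, 0.644, 0.765, 0.0]
wrist_force: [-0.9, -0.3, 5.5]
grip_width: 13.0
grip_force: 59.5
```

Run:
```python
from h import *
go([485.2,-425,170],9.8)
```

```text
t 4.325 shift [  -0.5    0.7 -151.2] turn 0.04 tcp [ 484.5 -424.7   18.8] yawx,y 99.83720345921083 9.837217536110064 q [ 0.8  1.1 -0.3  1.4  0.4  0.7  0.5] F [-0.9 -0.3  5.5] g 12.98971038565242
```

Call:
{"api": "carry_out", "payload": {
  "series": [
    {"tx": 0,"ty": 0,"tz": -40,"turn": 0,"hand": 0},
    {"tx": 0,"ty": 0,"tz": -80,"turn": 0,"hand": 0},
    {"tx": 0,"ty": 0,"tz": -120,"turn": 0,"hand": 0},
    {"tx": 20,"ty": 3,"tz": -150,"turn": 0,"hand": 0},
    {"tx": 60,"ty": 10,"tz": -170,"turn": 0,"hand": 0}
  ]
}}

```text
t: 4.95
tool_pos: [483.3, -364.0, 189.0]
tcp_rot: [0.0, 0.645, 0.764, -0.0]
wrist_force: [0.6, 2.1, -6.7]
grip_width: 12.9
grip_force: 60.3
```

Call:
{"api": "carry_out", "payload": {
  "series": [
    {"tx": 40,"ty": 7,"tz": 0,"turn": 0,"hand": 0},
    {"tx": 90,"ty": 15,"tz": 0,"turn": 0,"hand": 0},
    {"tx": 140,"ty": 24,"tz": 0,"turn": 0,"hand": 0},
    {"tx": 190,"ty": 33,"tz": 0,"turn": 0,"hand": 0},
    {"tx": 240,"ty": 42,"tz": 0,"turn": 0,"hand": 0}
  ]
}}

```text
t: 5.58
tool_pos: [483.9, -118.5, 188.2]
tcp_rot: [-0.0, 0.644, 0.765, -0.0]
wrist_force: [2.2, 0.4, -5.3]
grip_width: 12.8
grip_force: 60.2
```

Call:
{"api": "carry_out", "payload": {
  "series": [
    {"tx": 20,"ty": 3,"tz": 0,"turn": 0,"hand": 0},
    {"tx": 30,"ty": 5,"tz": 0,"turn": 0,"hand": 0},
    {"tx": 30,"ty": 5,"tz": 0,"turn": 0,"hand": 0},
    {"tx": 30,"ty": 5,"tz": 0,"turn": 0,"hand": 0},
    {"tx": 30,"ty": 5,"tz": 0,"turn": 0,"hand": 0}
  ]
}}

```text
t: 6.2
tool_pos: [484.0, -90.5, 188.2]
tcp_rot: [-0.0, 0.644, 0.765, -0.0]
wrist_force: [0.1, 0.4, -5.8]
grip_width: 12.8
grip_force: 60.2
```

Run:
```python
from h import *
s=shot("wrist"); cv2.imwrite("pics/w3.png",s["frame"])
try: print("base",rect(s,"base",26))
except Exception as e: print(e)
for k in ["screw_height","base","stake_top","plate_nose"]:
    print(k,[(round(d["conf"],2),w(s,d["centre"])) for d in place_of(s,k)[:3]])
go([490,60,200],20)
np.save("T3.npy",s["_T"])
```

```text
base ((500.18072509765625, 42.024810791015625), (150.5667266845703, 96.8596420288086), 20.757001876831055)
screw_height [(0.46, array([486.5, -91.3, 164.9]))]
base []
stake_top [(0.91, array([485.9, -88.6, 215.6]))]
plate_nose [(0.67, array([519.6, -80.7, 171. ]))]
t 6.5 shift [146.6  31.4 -11.7] turn -10.18 tcp [484.  -89.8 188.3] yawx,y 99.82426584023166 9.824266240610667 q [ 0.3  0.7 -0.3  1.8  0.3  0.7 -0. ] F [ 0.4 -0.3 -5. ] g 13.114685605355717
```

View pics/w3.png

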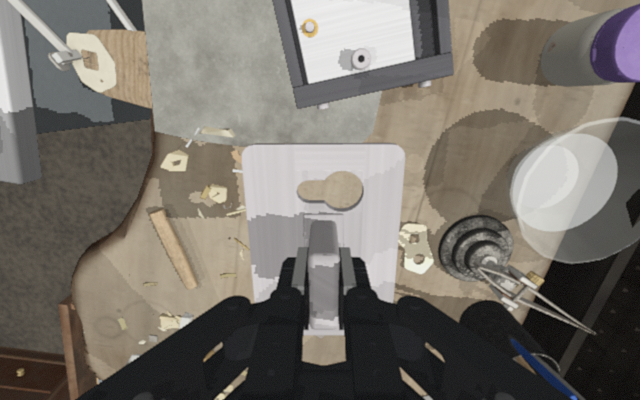

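The gold lock pin is at (309,28) and one screw at (361,59). The pin lies toward world -x, so base +x points to about +21°. The frame cuts off the rest, so I'll go higher and turn to match.

Call:
{"api": "carry_out", "payload": {
  "series": [
    {"tx": 0,"ty": 0,"tz": -35,"turn": -4,"hand": 0},
    {"tx": 0,"ty": 0,"tz": -70,"turn": -8,"hand": 0},
    {"tx": 0,"ty": 10,"tz": -105,"turn": -11,"hand": 0},
    {"tx": 0,"ty": 20,"tz": -120,"turn": -11,"hand": 0},
    {"tx": 0,"ty": 20,"tz": -120,"turn": -11,"hand": 0}
  ]
}}

```text
t: 7.12
tool_pos: [504.1, -86.2, 308.7]
tcp_rot: [0.0, 0.568, 0.823, 0.0]
wrist_force: [-0.3, 0.3, -6.7]
grip_width: 13.1
grip_force: 60.4
```

Run:
```python
from h import *
for i in range(2): s=shot("wrist")
cv2.imwrite("pics/w4.png",s["frame"])
try: print("base",rect(s,"base",26))
except Exception as e: print(e)
for k in ["screw_height","base","stake_top","plate_nose"]:
    print(k,[(round(d["conf"],2),w(s,d["centre"])) for d in place_of(s,k)[:3]])
go([490,60,200],20.8)
np.savez("s4.npz",T=s["_T"],v=s["vfov"],c=[s["cx"],s["cy"]])
```

```text
base ((496.71160888671875, 52.69618225097656), (151.47911071777344, 119.10662841796875), 20.806676864624023)
screw_height []
base []
stake_top [(0.66, array([504.5, -82.3, 337.6]))]
plate_nose []
t 7.475 shift [141.5  39.5 107.9] turn 0.03 tcp [503.5 -86.3 307.9] yawx,y 110.83004013791256 20.83005650225522 q [ 0.3  0.5 -0.4  1.6  0.2  1.1  0.2] F [-0.5  0.2 -6.3] g 12.70342850609798
```

View pics/w4.png

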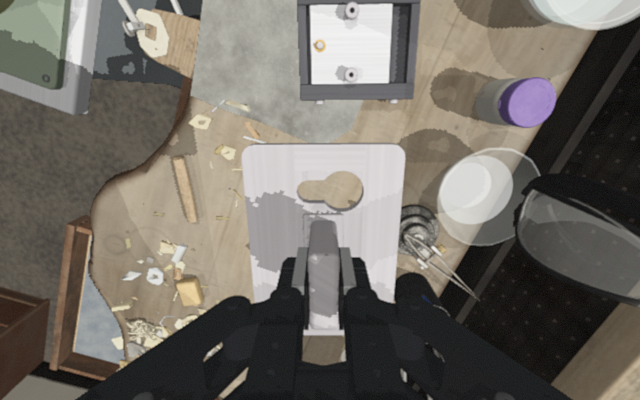

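Both screws are visible, at about (352,10) and (351,74), with the pin at (320,45). I'll enlarge that region.

Run:
```python
import cv2
f=cv2.imread("pics/w4.png")[0:110,290:420]
cv2.imwrite("pics/w4c.png",cv2.resize(f,None,fx=5,fy=5,interpolation=2))
```

```text
(no output)
```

View pics/w4c.png

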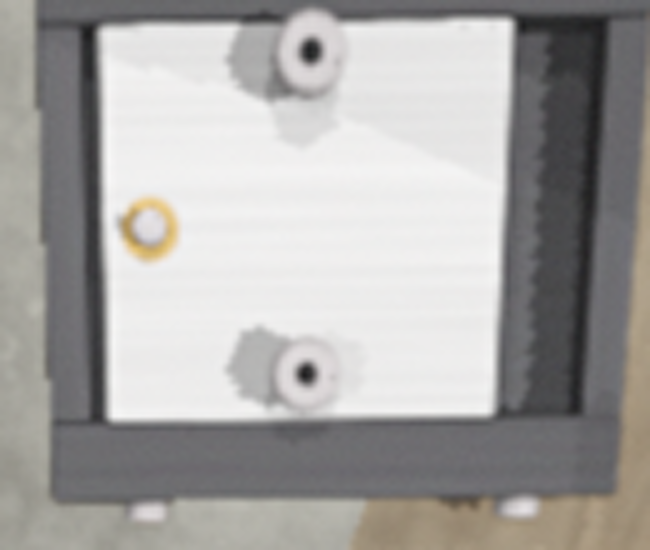

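Run:
```python
from h import *
d=np.load("s4.npz"); s=dict(_T=d["T"],vfov=float(d["v"]),cx=d["c"][0],cy=d["c"][1])
f=lambda u,v,z: onz(s,290+(u+.5)/5-.5,(v+.5)/5-.5,z)[:2]
a=f(311,51,40);b=f(307,374,40);p=f(150,226,31)
m=(a+b)/2; v=a-b; print(a,b,np.linalg.norm(v),"mid",m,"yaw",np.degrees(np.arctan2(-v[0],v[1])),"pin",p,np.linalg.norm(m-p),np.degrees(np.arctan2(*(m-p)[::-1])))
for q in [(52,498),(616,492)]: print(f(*q,26))
for q in [(105,420),(497,415),(98,25),(515,18)]: print(f(*q,25))
```

```text
[470.9  92.1] [496.8  27. ] 70.09687093232591 mid [483.9  59.6] yaw 21.71917694327536 pin [448.1  45.4] 38.538716003936095 21.651277242748964
[446.3 -23.7]
[584.8  30.6]
[452.7  -0.6]
[547.7  36.8]
[420.6  82.6]
[514.2 119.7]
```

Run:
```python
from h import *
s=shot("wrist"); He=np.array(s["hand_eye"]); s["_T"]=He.copy()   # tool frame
f=s["frame"]; m=trace(s,"stake_plate"); print([round(x["conf"],2) for x in m], [x["region"].sum() for x in m])
for z in [11,13]:
    P=lambda u,v: onz(s,u,v,z)
    print(z,"pred hole",pix(s,[35,10,z]),"corners",pix(s,[60,42,z]),pix(s,[60,-42,z]))
r=m[0]["region"].astype(np.uint8)
cs,h=cv2.findContours(r,2,1)
for c in cs:
    A=cv2.contourArea(c)
    if A>300: 
        Q=np.array([onz(s,u,v,12.8)[:2] for u,v in c[:,0]]); print(A,Q.min(0),Q.max(0))
# edges on gray rows/cols
g=cv2.GaussianBlur(cv2.cvtColor(f,6),(3,3),0).astype(float)
def edge(arr,o): 
    d=np.abs(np.diff(arr)); i=d.argmax(); return o+i+.5
L=[onz(s,edge(g[v,230:262],230),v,12.8)[:2] for v in (170,190,210,230,250)]
Rr=[onz(s,edge(g[v,392:418],392),v,12.8)[:2] for v in (170,190,210,230)]
Tt=[onz(s,u,edge(g[132:156,u],132),12.8)[:2] for u in (270,300,330,360,380)]
print(np.array(L),np.array(Rr),np.array(Tt))
cv2.imwrite("pics/w5.png",cv2.resize(f[135:335,230:420],None,fx=3,fy=3,interpolation=2))
```

```text
[0.69] [np.int64(20469)]
11 pred hole [342.7 191.8] corners [407.6 144.1] [239.9 144.2]
13 pred hole [342.5 190.7] corners [406.5 143.5] [240.9 143.6]
21671.0 [-59.9 -42.8] [60.8 42. ]
1700.0 [ 25.2 -14.2] [46.3 20.9]
[[ 46.4 -42.3]
 [ 35.5 -46.5]
 [ 24.1 -50.3]
 [ 12.2 -42.5]
 [ -0.3 -42.9]] [[46.3 41.6]
 [35.4 42. ]
 [24.  41.8]
 [12.1 41.7]] [[ 59.6 -27.3]
 [ 59.6 -12. ]
 [ 59.6   3.2]
 [ 59.5  18.4]
 [ 59.5  28.5]]
```

View pics/w5.png

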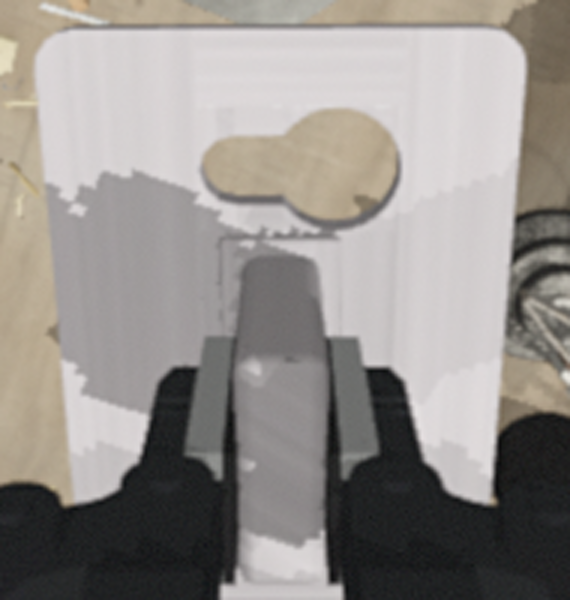

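The plate sits centred and square in the hand: centre at tool (-0.4,-0.3), yaw about 0. The visible hole is at crop (343,165), where predicted. I'll move to a hover above the screws.

Run:
```python
from h import *
go([474.7,56.4,85],21.5)
```

```text
t 7.575 shift [143.6  23.7 223.1] turn -0.67 tcp [503.7 -86.3 308.1] yawx,y 110.83109699731962 20.831100613157123 q [ 0.3  0.5 -0.4  1.6  0.2  1.1  0.2] F [-1.1  0.1 -6. ] g 13.087577101805602
```

Call:
{"api": "carry_out", "payload": {
  "series": [
    {"tx": 40,"ty": 6,"tz": 30,"turn": -0.7,"hand": 0},
    {"tx": 80,"ty": 12,"tz": 60,"turn": -0.7,"hand": 0},
    {"tx": 120,"ty": 20,"tz": 90,"turn": -0.7,"hand": 0},
    {"tx": 143.6,"ty": 23.7,"tz": 120,"turn": -0.7,"hand": 0},
    {"tx": 143.6,"ty": 23.7,"tz": 150,"turn": -0.7,"hand": 0}
  ]
}}

```text
t: 8.2
tool_pos: [474.6, 58.4, 157.5]
tcp_rot: [-0.0, 0.561, 0.828, 0.001]
wrist_force: [0.7, -0.3, -5.2]
grip_width: 13.3
grip_force: 60.3
```

Call:
{"api": "carry_out", "payload": {
  "series": [
    {"tx": 0,"ty": 0,"tz": 20,"turn": 0,"hand": 0},
    {"tx": 0,"ty": 0,"tz": 45,"turn": 0,"hand": 0},
    {"tx": 0,"ty": 0,"tz": 65,"turn": 0,"hand": 0},
    {"tx": 0,"ty": 0,"tz": 73,"turn": 0,"hand": 0},
    {"tx": 0,"ty": 0,"tz": 73,"turn": 0,"hand": 0}
  ]
}}

```text
t: 8.82
tool_pos: [474.9, 56.5, 85.3]
tcp_rot: [-0.0, 0.562, 0.827, -0.0]
wrist_force: [-0.2, 0.1, -5.0]
grip_width: 13.0
grip_force: 60.2
```

Run:
```python
from h import *
for i in range(2): s=shot("wrist")
go([474.7,56.4,62],21.5)
T=T_tool(get_obs()); Tt=s["_T"]
for y in (35,-35):
    e=np.radians(21.5); P=np.array([483.9-np.sin(e)*y,59.6+np.cos(e)*y,40]); print("pred screw",pix(s,P))
cv2.imwrite("pics/w6.png",cv2.resize(s["frame"][135:335,230:420],None,fx=3,fy=3,interpolation=2))
np.savez("s6.npz",T=s["_T"],v=s["vfov"],c=[s["cx"],s["cy"]])
```

```text
t 8.925 shift [ 0.1 -0.4 23.9] turn 0.03 tcp [475.1  56.4  85.9] yawx,y 111.5294747963291 21.52947670556745 q [-0.1  0.8 -0.2  2.   0.4  0.4 -0.2] F [ 0.1  0.7 -5.3] g 13.091572450937498
pred screw [338.5 176. ]
pred screw [336.9 271.9]
```

View pics/w6.png

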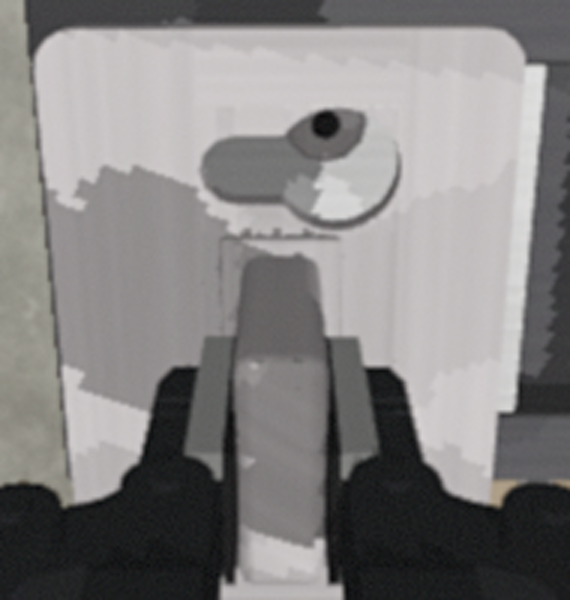

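The screw recess shows at full-frame (338.2,175.8), against a predicted (338.5,176.0), so the alignment is confirmed. Lowering.

Call:
{"api": "carry_out", "payload": {
  "series": [
    {"tx": 0,"ty": -0.4,"tz": 10,"turn": 0,"hand": 0},
    {"tx": 0,"ty": -0.4,"tz": 20,"turn": 0,"hand": 0},
    {"tx": 0,"ty": -0.4,"tz": 27,"turn": 0,"hand": 0},
    {"tx": 0,"ty": -0.4,"tz": 31,"turn": 0,"hand": 0},
    {"tx": 0,"ty": -0.4,"tz": 35,"turn": 0,"hand": 0}
  ]
}}

```text
t: 9.55
tool_pos: [474.5, 56.3, 50.1]
tcp_rot: [-0.0, 0.563, 0.827, 0.0]
wrist_force: [-0.6, 0.4, -5.2]
grip_width: 13.2
grip_force: 60.4
```

Call:
{"api": "carry_out", "payload": {
  "series": [
    {"tx": 0,"ty": 0,"tz": 2,"turn": 0,"hand": 0},
    {"tx": 0,"ty": 0,"tz": 4,"turn": 0,"hand": 0},
    {"tx": 0,"ty": 0,"tz": 6,"turn": 0,"hand": 0},
    {"tx": 0,"ty": 0,"tz": 6,"turn": 0,"hand": 0},
    {"tx": 0,"ty": 0,"tz": 6,"turn": 0,"hand": 0}
  ]
}}

```text
t: 10.18
tool_pos: [474.5, 56.3, 44.7]
tcp_rot: [0.0, 0.563, 0.827, 0.0]
wrist_force: [-4.0, 0.1, 9.1]
grip_width: 13.0
grip_force: 62.6
```

Seated flush: TCP z is 44.7 mm, as expected. Now the slide.

Call:
{"api": "carry_out", "payload": {
  "series": [
    {"tx": 0,"ty": 3,"tz": 0,"turn": 0,"hand": 0},
    {"tx": 0,"ty": 7,"tz": 0,"turn": 0,"hand": 0},
    {"tx": 0,"ty": 11,"tz": 0,"turn": 0,"hand": 0},
    {"tx": 0,"ty": 14,"tz": 0,"turn": 0,"hand": 0},
    {"tx": 0,"ty": 16,"tz": 0,"turn": 0,"hand": 0}
  ]
}}

```text
t: 10.8
tool_pos: [487.6, 60.9, 44.8]
tcp_rot: [-0.001, 0.563, 0.827, -0.002]
wrist_force: [-16.6, -7.3, 24.0]
grip_width: 12.9
grip_force: 64.5
```

Call:
{"api": "carry_out", "payload": {
  "series": [
    {"tx": 0,"ty": 1,"tz": 0,"turn": 0,"hand": 0},
    {"tx": 0,"ty": 2,"tz": 0,"turn": 0,"hand": 0},
    {"tx": 0,"ty": 3,"tz": 0,"turn": 0,"hand": 0},
    {"tx": 0,"ty": 4,"tz": 0,"turn": 0,"hand": 0},
    {"tx": 0,"ty": 4.5,"tz": 0,"turn": 0,"hand": 0}
  ]
}}

```text
t: 11.42
tool_pos: [492.0, 62.7, 44.7]
tcp_rot: [-0.001, 0.563, 0.827, -0.002]
wrist_force: [-14.4, -5.5, 20.5]
grip_width: 13.2
grip_force: 64.0
```

Run:
```python
from h import *
e=np.radians(21.5)
go([474.7+20*np.cos(e),56.4+20*np.sin(e),44.8],21.5)
```

```text
t 11.425 shift [ 0.5  1.6 -0.1] turn 0.0 tcp [492.   62.7  44.7] yawx,y 111.5043761002144 21.504196699975807 q [-0.1  0.9 -0.2  1.9  0.5  0.3 -0.3] F [-14.4  -5.5  20.5] g 13.209517473671012
```

Call:
{"api": "carry_out", "payload": {
  "series": [
    {"tx": 0,"ty": 0.5,"tz": -0.5,"turn": 0,"hand": 0},
    {"tx": 0,"ty": 1,"tz": -0.5,"turn": 0,"hand": 0},
    {"tx": 0,"ty": 1.5,"tz": -0.5,"turn": 0,"hand": 0},
    {"tx": 0,"ty": 2,"tz": -0.5,"turn": 0,"hand": 0},
    {"tx": 0,"ty": 2,"tz": -0.5,"turn": 0,"hand": 0}
  ]
}}

```text
t: 12.05
tool_pos: [493.4, 63.4, 44.9]
tcp_rot: [-0.001, 0.563, 0.827, -0.002]
wrist_force: [-14.6, -4.9, 12.0]
grip_width: 13.3
grip_force: 63.1
```

Run:
```python
from h import *
e=np.radians(21.5)
go([474.7+20*np.cos(e),56.4+20*np.sin(e),44.8],21.5)
```

```text
t 12.05 shift [0.4 0.1 0.1] turn 0.0 tcp [493.4  63.4  44.9] yawx,y 111.50410877540948 21.50394693795877 q [-0.1  0.9 -0.2  1.9  0.5  0.3 -0.3] F [-14.6  -4.9  12. ] g 13.283206156674064
```

Call:
{"api": "carry_out", "payload": {
  "series": [
    {"tx": 0,"ty": 0.7,"tz": 0,"turn": 0,"hand": 0},
    {"tx": 0,"ty": 1.4,"tz": 0,"turn": 0,"hand": 0},
    {"tx": 0,"ty": 2,"tz": 0,"turn": 0,"hand": 0},
    {"tx": 0,"ty": 2,"tz": 0,"turn": 0,"hand": 0},
    {"tx": 0,"ty": 2,"tz": 0,"turn": 0,"hand": 0}
  ]
}}

```text
t: 12.68
tool_pos: [493.4, 63.4, 44.9]
tcp_rot: [-0.002, 0.563, 0.827, -0.004]
wrist_force: [-27.0, -7.8, 24.3]
grip_width: 13.0
grip_force: 64.8
```

Run:
```python
from h import *
e=np.radians(21.5)
go([474.7+20*np.cos(e),56.4+20*np.sin(e),44.8],21.5)
```

```text
t 12.675 shift [0.4 0.  0.1] turn -0.0 tcp [493.4  63.4  44.9] yawx,y 111.49637021629336 21.49593343422188 q [-0.1  0.9 -0.2  1.9  0.5  0.3 -0.3] F [-27.   -7.8  24.3] g 12.979394511213624
```

It has stopped against the necks: force is rising with no motion. I'll relieve the push, open, and retreat upward.

Call:
{"api": "carry_out", "payload": {
  "series": [
    {"tx": 0,"ty": -1,"tz": 0,"turn": 0,"hand": 0},
    {"tx": 0,"ty": -2,"tz": -0.3,"turn": 0,"hand": 0},
    {"tx": 0,"ty": -2,"tz": -0.3,"turn": 0,"hand": 0.3},
    {"tx": 0,"ty": -2,"tz": -0.3,"turn": 0,"hand": 0.8},
    {"tx": 0,"ty": -2,"tz": -0.3,"turn": 0,"hand": 0.8}
  ]
}}

```text
t: 13.3
tool_pos: [495.6, 64.6, 45.2]
tcp_rot: [0.0, 0.563, 0.827, 0.0]
wrist_force: [-0.2, -0.3, 0.8]
grip_width: 61.1
grip_force: 0.0
```

Call:
{"api": "carry_out", "payload": {
  "series": [
    {"tx": 0,"ty": 0,"tz": 0,"turn": 0,"hand": 0.8},
    {"tx": 0,"ty": 0,"tz": -20,"turn": 0,"hand": 0.8},
    {"tx": 0,"ty": 0,"tz": -60,"turn": 0,"hand": 0.8},
    {"tx": 0,"ty": 0,"tz": -100,"turn": 0,"hand": 0.8},
    {"tx": 0,"ty": 0,"tz": -110,"turn": 0,"hand": 0.8}
  ]
}}

```text
t: 13.92
tool_pos: [496.1, 64.5, 157.1]
tcp_rot: [0.001, 0.563, 0.827, 0.001]
wrist_force: [-0.7, -0.4, -1.2]
grip_width: 68.7
grip_force: 0.0
```

Call:
{"api": "carry_out", "payload": {
  "series": [
    {"tx": -30,"ty": 0,"tz": -20,"turn": 0,"hand": 0.8},
    {"tx": -60,"ty": 0,"tz": -50,"turn": 0,"hand": 0.8},
    {"tx": -60,"ty": 0,"tz": -60,"turn": 0,"hand": 0.8},
    {"tx": -60,"ty": 0,"tz": -60,"turn": 0,"hand": 0.8},
    {"tx": -60,"ty": 0,"tz": -60,"turn": 0,"hand": 0.8}
  ]
}}

```text
t: 14.55
tool_pos: [517.0, 9.5, 214.2]
tcp_rot: [-0.001, 0.562, 0.827, -0.0]
wrist_force: [1.0, -0.5, 0.5]
grip_width: 68.5
grip_force: 0.0
```

Run:
```python
from h import *
s=shot("wrist"); e=np.radians(21.5)
go([493.4,63.4,44.8],21.5)
P=np.array([483.9-38.5*np.cos(e),59.6-38.5*np.sin(e),31]); u=pix(s,P); print("pin pred",u,rect(s,"stake_plate",32))
x,y=[max(0,int(v)) for v in u]; y0=max(0,y-70); x0=max(0,x-60)
print(x0,y0); cv2.imwrite("pics/w7.png",cv2.resize(s["frame"][y0:y0+140,x0:x0+190],None,fx=4,fy=4,interpolation=2))
```

```text
t 14.6 shift [ 58.8  -1.9 169.5] turn 0.1 tcp [517.    9.4 214.3] yawx,y 111.6038477491441 21.603892278196156 q [ 0.1  0.7 -0.4  1.7  0.3  0.8 -0. ] F [-0.  -0.6 -0.6] g 68.46874625035471
pin pred [274.8 120.6] ((492.63018798828125, 63.08122253417969), (84.90975952148438, 119.86127471923828), 21.598812103271484)
214 50
```

View pics/w7.png

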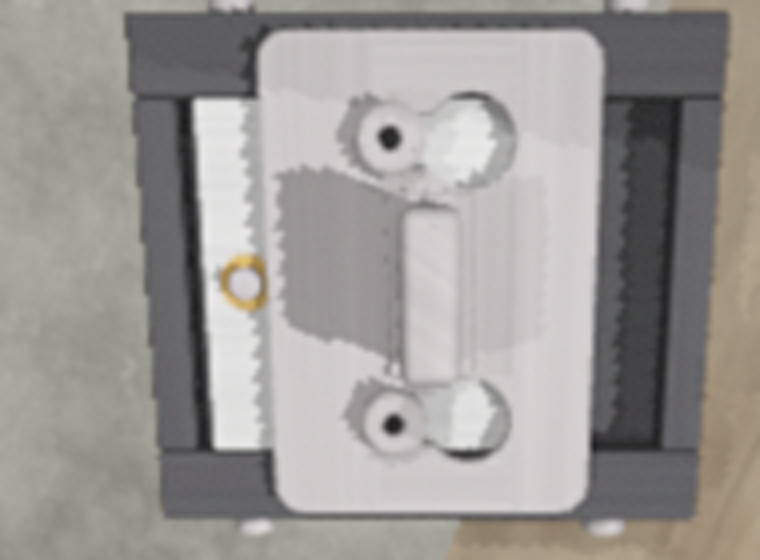

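The plate is flush with both screw heads over the slot ends (crop (388,135) and (393,424)). The lock pin stands clear behind the rear edge at (245,282). Handing in.

```bash
python3 -c "
from rig import *
print(job_done())"
```

```text
the job is handed in; nothing more can be done
None
```

The stake plate is mounted flush and slid fully home, the spring pin is up behind its rear edge, the gripper has let go and is clear, and I handed the job in at about 15 s; no verdict came back.

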